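# Clear broken tile off the decorator's bench

### The arm

A 6-joint arm with a two-finger parallel gripper is mounted at the origin on the work surface. World frame = base frame: x ahead of the robot, y to its left, z up, the work surface at z = 0. Lengths are in m, angles in rad, forces in N, time in s.
With the tool pointing down it reaches from about 0.275 to 0.725 m from the base axis. Payload 5.6 kg.
Tool frame: the origin (TCP) lies midway between the tips of the shut fingers; the grasp point (between the pads) lies behind it (bot.hold_point_z is the z of the grasp point in the tool frame, in m); z points along the fingers, y is the direction in which the jaws open and shut (so a half turn about z gives the same grasp; the last joint's range is limited). The gripper opens to 85 mm and grips with 20 to 120 N. Pads are 22 mm wide; open, the fingers measure 114 mm over their backs; the gripper's body (76 mm by 85 mm) begins 54 mm behind the grasp point. The pads swing forward as they close: fully open they stand 13 mm farther back than shut.
Start: joints at [1.494, 0.255, 0.108, 0, -1.424, -0.285], TCP at [0.195, 0.514, 0.202] pointing down, gripper open.
Joint ranges: [-2.95, 2.95], [-1.21, 1.97], [-1.09, 1.5], [-2.87, 1.71], [-2.94, -0.07], [-3.05, 3.05]. Speed limits (rad/s): [2.57, 2.57, 3.14, 3.14, 3.14, 3.14].

### API

Orientations are given as a 3x3 rotation matrix whose columns are the frame's x, y, z axes.
In Python, from station import bot, snapshot, camera_params, job_done gives the robot as it stands. The module is installed in compiled form; this text tells all that it offers.
- The arm moves only by the tool servo_tool, never from a script. Its argument "deltas" is a list that holds one entry, the list of rows, each a list of 4 numbers: the shift along the tool's x, y, z in m, then the turn about the tool's z in degrees. In form: [[[tx, ty, tz, roll], ...]]. A call has exactly 10 rows; each row is the pose to reach, as a shift and turn from the pose commanded when the call began, along the tool's axes at that moment; what a row does not reach only later rows make up. A row lasts 1/12 s, in which the tool goes at most 41.7 mm and 7.16 degrees, less where a joint would pass 70% of its speed; a pose out of reach is approached as far as the arm can. A call with a gripper value outside its range is refused whole. "gripper" is the opening, from 0 (shut) to 1 (fully open), set as the call begins (left out, the last holds). The fingers move at their own pace and stop on an object; "grip_force" is the grip in N (left out, the last holds). Time passes only in rows, so rows that repeat a pose let the fingers close, or fill a call up. It gives the time, the measured TCP pose, the force and the opening at its end, in the units of the state.
- bot.read_state(): the state, without advancing time (a new reading comes with each control period).
- snapshot(name): name is "side" or "top" or "wrist"; returns (picture, depth): 384x512x3 uint8, red, green, blue; 384x512 float32, m along the optical axis (not along the pixel's ray), 0 where there is no reading.
- camera_params(name): a dict with "fx", "fy", "cx", "cy" (pixels), "R" (3x3) and "t" (3): a world point X has camera coordinates R X + t. Camera axes: x right, y down, z forward; pixel columns grow to the right and rows downward; lengths in m; the calibration is good to about 2 mm. The wrist camera is an equidistant fisheye: a pixel r from the principal point sees the ray r / f radians off the axis. A picture is of the moment at which its call begins: read the wrist's pose just before it. camera_params takes no time and is no camera call; for the wrist camera it gives the pose at the moment of the call.
- job_done(): hands the job in, once; it reports no verdict.
The state is a dict: "time_s": time; "qpos": joint angles; "qvel": joint speeds; "effort": joint torques, N m; "eef_pos": TCP position; "tcp_rot": TCP orientation; "wrist_force": force on the tool from outside, world axes, zero at the start; "moment": the same for the moment, N m; "width": opening from 0.0 (shut) to 1.0 (fully open).
Only numpy, scipy, OpenCV 4.12 (cv2) and the standard library are available. Lean on these libraries where they do the work, as an engineer would, in place of code of your own. Each camera call takes 0.05 s, during which the arm holds its last target. There are 200 camera calls.

### The job

Slide the small open paint tin, without lifting or tipping it, out of the way so that it stands wholly inside the blue taped square. Then pick up the orange-handled scraper, tilt it so that its edge bears on the bench, press it down firmly but not hard (about 10 N) before you sweep, and sweep all five chunks of broken tile with it into the steel pan, each wholly past the pan's front lip; keep your fingers off the chunks. Lay the scraper flat on the black rubber mat again and leave the jar, the tape roll and the brush where they are.

Things in the scene. Friction and masses are not known exactly. Their poses are not given: they have to be found in the camera images.
- pan: Steel scrap pan with red rear rim, fixed to the bench, 140 mm long (its x), 224 mm wide (its y). Origin under its centre. Mouth faces its -x: lip at x=-70 mm, flush with the bench, then a 30 mm long ramp up to 5 mm, then the 3 mm high floor. Side walls 2 mm thick, 33 mm high, from x=-46 mm back; rear wall 43 mm high at x=+70 mm, rim to +84. Sweep along its +x to fill it
- mark: Blue tape outline of a square flat on the bench (no height): inside 92 mm, outside 116 mm. Origin at its centre, sides along its x and y, beside the way to the pan on the side away from the robot
- tin: Small open tin full of white paint, yellow band, about 62 mm in diameter, 77 mm high, about 0.35 kg, standing in front of the pan's mouth. Origin under its centre; z up
- chip1: Terracotta chunk of broken tile, about 28 x 22 x 14 mm, about 20 g. Origin at the centre of its underside as it started
- chip2: Terracotta chunk of broken tile, about 28 x 22 x 14 mm, about 20 g. Origin at the centre of its underside as it started
- chip3: Terracotta chunk of broken tile, about 28 x 22 x 14 mm, about 20 g. Origin at the centre of its underside as it started
- chip4: Terracotta chunk of broken tile, about 28 x 22 x 14 mm, about 20 g. Origin at the centre of its underside as it started
- chip5: Terracotta chunk of broken tile, about 28 x 22 x 14 mm, about 20 g. Origin at the centre of its underside as it started
- scraper: Broad scraper, about 0.18 kg, lying flat on the mat. Orange handle 24 mm wide (its y), 24 mm high, x=-80 to +45 mm; flat steel blade 110 mm wide, 4 mm thick, x=+44 to its straight edge at x=+100 mm. Origin on the underside, below the grip point of the handle (near the balance point); x points from handle to edge, z up
- edge (a point): Middle of the scraper's blade edge, on the underside
- mat: Black rubber mat, 250 (its x) x 160 (its y) x 4 mm, fixed on the bench. Origin at the centre of its underside
- table: The plywood bench; its top is at z=0
- jar: Bystander: white jar with a brush handle sticking out, 72 mm diameter, 100 mm high (handle to 155 mm); origin under its centre
- tape_roll: Bystander: roll of yellow tape lying flat, 84 mm diameter, 24 mm high; origin under its centre
- flat_brush: Bystander: flat paint brush, 180 mm long along x, 50 mm wide, 16 mm high; origin under it, near its middle

How it is judged:
By the outcome, as a careful person would: the job done as asked, in the order asked, and still so for the second after the job is handed in, with the robot touching nothing.
It also fails if it takes over 72 s, if anything falls off the work surface, if the arm or the gripper's body presses on something with over 40 N, if the wrist force passes 120 N, or if a joint passes its speed limit or range.

## Working session

There is one attempt and no reset: what is moved stays moved. The work goes in short steps, Python scripts to look and compute and a tool call to move; the robot and the scene stay as the last step left them, time stands still between calls to the robot, and variables do not carry over. Pictures are saved under pics/ and viewed, about 8 in all and at most 12, crops included, and the job is handed in when it is done.

Besides the shell and the picture viewer there is one more tool, called after "Request:" by a JSON object that holds its "api" and its "payload", one argument or row to a line. servo_tool: Moves the arm, as the interface text tells. Its arguments: {"type":"object","properties":{"deltas":{"type":"array","items":{"type":"array","items":{"type":"array","items":{"type":"number"}}}},"gripper":{"type":"number"},"grip_force":{"type":"number"}},"required":["deltas"]}

```bash
mkdir -p pics
cat > h.py <<'E'
import numpy as np, cv2
from station import bot, snapshot, camera_params, job_done
def pts(name,d,p):
    v,u=np.mgrid[0:384,0:512]
    x=(u-p['cx'])/p['fx'];y=(v-p['cy'])/p['fy']
    c=np.stack([x*d,y*d,d],-1)
    return (c-np.array(p['t']))@np.array(p['R'])
def save(n,im,s=1):
    if s!=1: im=cv2.resize(im,None,fx=s,fy=s,interpolation=cv2.INTER_CUBIC)
    cv2.imwrite('pics/'+n,im[...,::-1])
E
python3 - <<'E'
from h import *
im,d=snapshot('top');p=camera_params('top');np.savez('top.npz',im=im,d=d,P=pts('top',d,p));save('t1.png',im,1.5)
print(p, bot.hold_point_z);s=bot.read_state();print(s)
E
```

```text
{'fx': 351.4783672430663, 'fy': 351.4783672430663, 'cx': 254.61403855665242, 'cy': 198.0918870888409, 'R': array([[ 0.07765893, -0.99696097,  0.00615816],
       [-0.97526785, -0.0772483 , -0.2070877 ],
       [ 0.20693406,  0.01007635, -0.978303  ]]), 't': array([-0.04008453,  0.53715713,  1.00353655])} -0.0187
{'time_s': 0.05, 'qpos': array([ 1.49359259e+00,  2.55742127e-01,  1.07040728e-01, -4.59703732e-04,
       -1.42388727e+00, -2.84603951e-01]), 'qvel': array([-0.0020886 , -0.00066246,  0.00029664,  0.00148511, -0.00131098,
        0.00169389]), 'effort': array([-2.29302525e-03, -3.87996125e+01,  2.38769746e+01,  5.38763031e+00,
       -3.52265895e-03,  8.45504019e-06]), 'eef_pos': array([0.1944384 , 0.5139182 , 0.20161502]), 'tcp_rot': array([[ 9.35234548e-01, -3.54028233e-01, -5.91633838e-04],
       [-3.54028721e-01, -9.35232910e-01, -1.75190926e-03],
       [ 6.69099035e-05,  1.84790144e-03, -9.99998290e-01]]), 'wrist_force': array([-0.32392383,  0.13609147, -0.47773264]), 'moment': array([-0.04565669, -0.03118696,  0.00478076]), 'width': 1.0032504624546745}
```

View pics/t1.png

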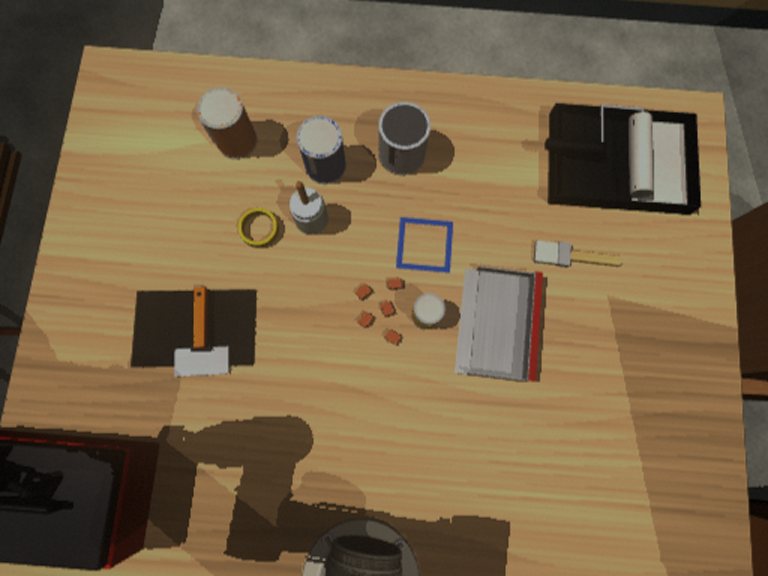

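Mat with scraper is at (195,328), chips around (380,310), tin (430,310), blue square (425,245), and the pan (500,325) with its mouth facing left (+y). Now the positions.

Run:
```python
from h import *
z=np.load('top.npz');im,P,d=z['im'],z['P'],z['d']
p=camera_params('top');R=np.array(p['R']);t=np.array(p['t'])
def ray(u,v,h):
    r=R.T@np.array([(u-p['cx'])/p['fx'],(v-p['cy'])/p['fy'],1]);o=-R.T@t
    return (o+r*(h-o[2])/r[2]).round(4)
f={'mat':[(136,291),(256,290),(256,366),(131,366)],'scr':[(200,287),(174,349),(228,347),(230,374),(176,376)],
'mark':[(401,219),(453,222),(449,271),(397,267)],'pan':[(467,268),(456,373),(544,272),(538,381)],'x':[(430,308),(308,215),(258,228)]}
for k,v in f.items():
    for a in v: u,w=a[0]/1.5,a[1]/1.5; print(k,a,ray(u,w,0),P[int(w),int(u)].round(3))
hsv=cv2.cvtColor(im,cv2.COLOR_RGB2HSV)
def blobs(m,n,mn):
    k,l,s,c=cv2.connectedComponentsWithStats(m.astype(np.uint8))
    for i in range(1,k):
        if s[i,4]>=mn:
            q=l==i
            pp=P[q]; print(n,c[i].round(1),s[i,4],pp.mean(0).round(4),pp.min(0).round(3),pp.max(0).round(3), cv2.minAreaRect((pp[:,:2]*1000).astype(np.float32)))
H,S,V=[hsv[...,i].astype(int) for i in range(3)]
blobs((H>100)&(H<130)&(S>130)&(V>80),'blue',30)
blobs(((H<8))&(S>120)&(V>70),'red/terr',20)
blobs((H>=8)&(H<16)&(S>200)&(V>90),'orange',40)
for n,(x0,y0,x1,y1) in {'blade':(110,225,156,256),'tin':(270,190,300,222)}.items():
    m=np.zeros(H.shape,bool);m[y0:y1,x0:x1]=True
    blobs(m&(S<60)&(V>110),n,50)
print(P[:,:,2][150:260,300:380].max())
```

```text
mat (136, 291) [0.5227 0.5231 0.    ] [0.522 0.525 0.001]
mat (256, 290) [0.5449 0.2703 0.    ] [ 0.546  0.273 -0.001]
mat (256, 366) [0.3856 0.25   0.    ] [ 0.385  0.252 -0.   ]
mat (131, 366) [0.3655 0.5059 0.    ] [0.365 0.506 0.003]
scr (200, 287) [0.542  0.3895 0.    ] [ 0.544  0.393 -0.005]
scr (174, 349) [0.4071 0.4235 0.    ] [0.409 0.423 0.003]
scr (228, 347) [0.42   0.3128 0.    ] [0.421 0.312 0.003]
scr (230, 374) [0.3652 0.301  0.    ] [0.366 0.302 0.   ]
scr (176, 376) [0.3525 0.4106 0.    ] [0.354 0.411 0.004]
mark (401, 219) [ 0.7282 -0.0254  0.    ] [ 0.729 -0.024 -0.001]
mark (453, 222) [ 0.7303 -0.1393  0.    ] [ 0.73  -0.139  0.   ]
mark (449, 271) [ 0.619  -0.1362  0.    ] [ 0.621 -0.135  0.   ]
mark (397, 267) [ 0.619  -0.0244  0.    ] [ 0.62  -0.022 -0.003]
pan (467, 268) [ 0.6287 -0.1744  0.    ] [ 0.631 -0.173  0.   ]
pan (456, 373) [ 0.4035 -0.1618  0.    ] [ 0.406 -0.162 -0.   ]
pan (544, 272) [ 0.633  -0.3397  0.    ] [ 0.634 -0.337  0.   ]
pan (538, 381) [ 0.4003 -0.3306  0.    ] [ 0.4   -0.328  0.001]
x (430, 308) [ 0.5352 -0.1003  0.    ] [ 0.521 -0.092
[... 412 characters left out ...]
0.05 ] ((515.06982421875, -316.4642028808594), (29.424589157104492, 234.6768798828125), 87.22445678710938)
orange [132.7 210.2] 220 [0.4767 0.3708 0.0326] [ 0.319 -0.009  0.023] [0.535 0.391 1.093] ((385.4364013671875, 213.3760986328125), (451.29217529296875, 104.30641174316406), 60.397884368896484)
blade [133.5 241.1] 618 [0.3848 0.3615 0.0113] [ 0.319 -0.009  0.002] [0.42  0.419 1.093] ((373.99462890625, 203.9720458984375), (432.64630126953125, 74.08563232421875), 85.2913589477539)
tin [285.8 205.4] 332 [ 0.5192 -0.0912  0.0797] [ 0.319 -0.129 -0.002] [ 0.564 -0.009  1.093] ((436.1201171875, -65.41746520996094), (60.43412399291992, 256.69512939453125), 72.90678405761719)
1.0932483028836837
```

Run:
```python
from h import *
z=np.load('top.npz');im,P,d=z['im'],z['P'],z['d']
hsv=cv2.cvtColor(im,cv2.COLOR_RGB2HSV);H,S,V=[hsv[...,i].astype(int) for i in range(3)]
ok=(d>0.3)
def rep(n,q):
    pp=P[q&ok]; pp=pp[np.abs(pp[:,2]-np.median(pp[:,2]))<.012]; print(n,len(pp),pp.mean(0).round(4),pp.min(0).round(3),pp.max(0).round(3),[np.round(a,1) for a in cv2.minAreaRect((pp[:,:2]*1000).astype(np.float32))])
for n,(x0,y0,x1,y1),c in [('blade',(110,225,156,256),(S<60)&(V>110)),('handle',(120,185,145,235),(S>190)&(V>90)),('tin',(270,190,300,222),(S<60)&(P[...,2]>.065)),('mark',(260,140,306,185),(H>100)&(S>100))]:
    m=np.zeros(H.shape,bool);m[y0:y1,x0:x1]=True; rep(n,m&c)
for (u,v) in [(364,291),(395,283),(388,308),(366,319),(393,337)]:
    u,v=int(u/1.5),int(v/1.5);print(hsv[v,u],P[v,u].round(3))
m=(S>140)&(H<12)|(H>172)&(S>100); m[:, :230]=0;m[:,275:]=0;m[:180]=0;m[235:]=0
k,l,s,c=cv2.connectedComponentsWithStats(m.astype(np.uint8))
for i in range(1,k):
    if s[i,4]>15: rep('chip',l==i)
save('c1.png',im[135:265,220:380],5)
```

```text
blade 616 [0.385  0.3627 0.0077] [0.354 0.307 0.002] [0.42  0.419 0.015] [array([386.7, 363.6]), array([ 56.7, 109.7]), np.float64(7.4)]
handle 282 [0.4745 0.3737 0.0276] [0.413 0.356 0.023] [0.535 0.393 0.033] [array([473.6, 374.1]), array([121.9,  23.8]), np.float64(6.9)]
tin 333 [ 0.5191 -0.0911  0.0774] [ 0.49  -0.121  0.071] [ 0.549 -0.062  0.082] [array([519.4, -91.9]), array([58. , 59.1]), np.float64(4.2)]
mark 353 [ 6.74e-01 -7.95e-02  4.00e-04] [ 0.618 -0.137 -0.006] [ 0.732 -0.022  0.006] [array([675.2, -79.5]), array([113.9, 114.3]), np.float64(89.4)]
[  9 178 145] [0.557 0.043 0.016]
[ 10 178 142] [ 0.582 -0.021  0.013]
[  9 176 145] [ 0.527 -0.01   0.013]
[  9 174 145] [0.501 0.032 0.015]
[  9 175 147] [ 0.468 -0.027  0.015]
chip 56 [ 0.5802 -0.0213  0.0136] [ 0.569 -0.035  0.01 ] [ 0.59  -0.008  0.021] [array([579.3, -21.6]), array([20. , 25.5]), np.float64(3.7)]
chip 53 [0.5574 0.0441 0.014 ] [0.544 0.031 0.01 ] [0.571 0.056 0.018] [array([557.8,  44.7]), array([20.7, 25.1]), np.float64(47.1)]
chip 55 [ 0.5249 -0.0089  0.0139] [ 0.51  -0.023  0.002] [0.54  0.004 0.021] [array([526.4,  -8.3]), array([30.8, 20. ]), np.float64(29.8)]
chip 55 [0.4986 0.0341 0.0139] [0.485 0.02  0.009] [0.514 0.047 0.018] [array([498.6,  34.3]), array([22.8, 24.4]), np.float64(49.7)]
chip 54 [ 0.4672 -0.0248  0.0141] [ 0.455 -0.039  0.009] [ 0.479 -0.011  0.018] [array([466.8, -24.7]), array([27.6, 19.6]), np.float64(67.6)]
```

View pics/c1.png

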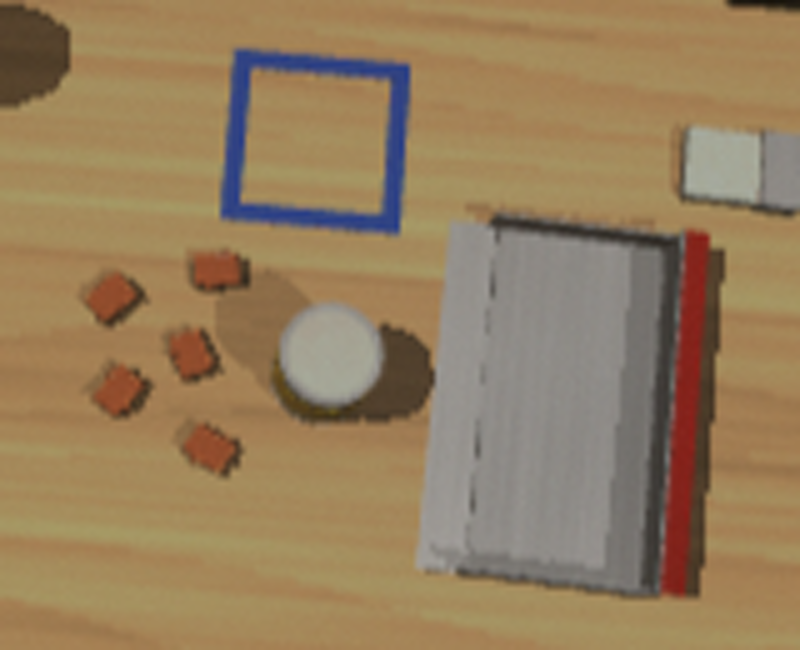

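Request:
{"api": "servo_tool", "payload": {
  "deltas": [
    [[0.026, 0.0226, 0.003, -2.07], [0.052, 0.045, 0.006, -4.14], [0.078, 0.068, 0.009, -6.2], [0.104, 0.09, 0.012, -8.3], [0.13, 0.113, 0.015, -10.4], [0.156, 0.136, 0.018, -12.4], [0.182, 0.158, 0.021, -14.5], [0.208, 0.18, 0.024, -16.6], [0.234, 0.203, 0.027, -18.6], [0.259, 0.226, 0.03, -20.7]]
  ],
  "gripper": 1
}}

```text
time_s: 0.88
eef_pos: [0.357, 0.2095, 0.172]
tcp_rot: [[1.0, 0.001, -0.001], [0.001, -1.0, -0.0], [-0.001, 0.0, -1.0]]
wrist_force: [1.2, 0.7, 0.4]
width: 1.0
```

```bash
cat > go.py <<'E'
import sys
from h import *
s=bot.read_state();R=np.array(s['tcp_rot'])
print(s['time_s'],s['eef_pos'].round(4),R.round(3).tolist(),s['qpos'].round(2),s['wrist_force'].round(1),s['moment'].round(2),round(s['width'],3))
if len(sys.argv)>3: print('tool delta',(R.T@(np.array([float(a) for a in sys.argv[1:4]])-s['eef_pos'])).round(4), 'y-angle',np.degrees(np.arctan2(R[1,1],R[0,1])).round(1))
E
python3 go.py 0.519 -0.091 0.14
```

```text
0.8833 [0.357  0.2095 0.172 ] [[1.0, 0.001, -0.001], [0.001, -1.0, -0.0], [-0.001, 0.0, -1.0]] [ 0.91 -0.   -0.27 -0.   -1.3   0.66] [1.2 0.7 0.4] [ 0.02 -0.13  0.01] 1.0
tool delta [0.1616 0.3008 0.032 ] y-angle -89.9
```

Request:
{"api": "servo_tool", "payload": {
  "deltas": [
    [[0.016, 0.03, 0.003, 6.5], [0.032, 0.06, 0.006, 13], [0.048, 0.09, 0.009, 19.5], [0.065, 0.12, 0.012, 26], [0.081, 0.15, 0.015, 32.5], [0.097, 0.18, 0.018, 39], [0.113, 0.21, 0.021, 45.5], [0.129, 0.241, 0.024, 52], [0.145, 0.271, 0.028, 58.5], [0.162, 0.301, 0.032, 65]]
  ]
}}

```text
time_s: 1.72
eef_pos: [0.5188, -0.0914, 0.1398]
tcp_rot: [[0.417, -0.909, -0.001], [-0.909, -0.417, 0.0], [-0.001, 0.001, -1.0]]
wrist_force: [0.8, 0.9, 0.3]
width: 1.002
```

Request:
{"api": "servo_tool", "payload": {
  "deltas": [
    [[0, 0, 0, 7], [0, 0, 0, 14], [0, 0, 0, 21], [0, 0, 0, 25], [0, 0, 0, 25], [0, 0, 0, 25], [0, 0, 0, 25], [0, 0, 0, 25], [0, 0, 0, 25], [0, 0, 0, 25]]
  ]
}}

```text
time_s: 2.55
eef_pos: [0.5187, -0.0897, 0.1405]
tcp_rot: [[0.0, -1.0, -0.0], [-1.0, -0.0, 0.0], [-0.0, 0.0, -1.0]]
wrist_force: [-0.0, 0.0, 0.7]
width: 0.999
```

```bash
python3 - <<'E'
from h import *
im,d=snapshot('wrist');save('w1.png',im,1.2)
E
python3 go.py 0.519 -0.091 0.022
```

```text
2.6 [ 0.5187 -0.0897  0.1405] [[0.0, -1.0, 0.0], [-1.0, -0.0, 0.0], [-0.0, -0.0, -1.0]] [ 0.13  0.24 -0.08 -0.   -1.26 -0.13] [-0.5 -0.3  1.1] [-0.02 -0.   -0.  ] 1.0
tool delta [ 0.0013 -0.0003  0.1185] y-angle -180.0
```

View pics/w1.png

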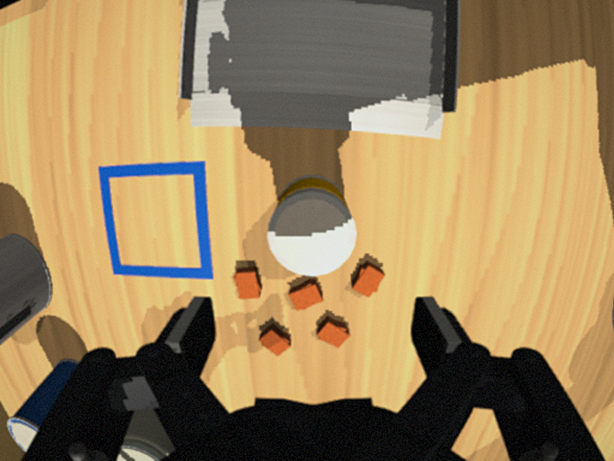

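The wrist view (tin (312,225), blue square (158,220), jaws at either side in x) fits the map. Go down and grip lightly.

Request:
{"api": "servo_tool", "payload": {
  "deltas": [
    [[0.0013, 0, 0.016, 0], [0.0013, 0, 0.032, 0], [0.0013, 0, 0.048, 0], [0.0013, 0, 0.064, 0], [0.0013, 0, 0.08, 0], [0.0013, 0, 0.096, 0], [0.0013, 0, 0.108, 0], [0.0013, 0, 0.117, 0], [0.0013, 0, 0.117, 0], [0.0013, 0, 0.117, 0]]
  ]
}}

```text
time_s: 3.43
eef_pos: [0.5187, -0.0911, 0.0235]
tcp_rot: [[-0.0, -1.0, -0.0], [-1.0, 0.0, -0.0], [0.0, 0.0, -1.0]]
wrist_force: [0.6, 0.1, 0.5]
width: 1.0
```

Request:
{"api": "servo_tool", "payload": {
  "deltas": [
    [[0, 0, 0, 0], [0, 0, 0, 0], [0, 0, 0, 0], [0, 0, 0, 0], [0, 0, 0, 0], [0, 0, 0, 0], [0, 0, 0, 0], [0, 0, 0, 0], [0, 0, 0, 0], [0, 0, 0, 0]]
  ],
  "gripper": 0.6,
  "grip_force": 20
}}

```text
time_s: 4.27
eef_pos: [0.5197, -0.0911, 0.0246]
tcp_rot: [[-0.0, -1.0, 0.002], [-1.0, 0.0, -0.0], [0.0, -0.002, -1.0]]
wrist_force: [-0.4, 0.4, 5.9]
width: 0.711
```

```bash
python3 go.py 0.675 -0.083 0.022
```

```text
4.2667 [ 0.5197 -0.0911  0.0246] [[-0.0, -1.0, 0.002], [-1.0, 0.0, -0.0], [0.0, -0.002, -1.0]] [ 0.12  0.34 -0.26  0.   -0.97 -0.12] [-0.4  0.4  5.9] [ 0.16  0.27 -0.04] 0.711
tool delta [-0.0081 -0.1553  0.003 ] y-angle 180.0
```

Request:
{"api": "servo_tool", "payload": {
  "deltas": [
    [[0, -0.003, 0, 0], [0, -0.008, 0, 0], [0, -0.016, 0, 0], [0, -0.025, 0, 0], [0, -0.034, 0, 0], [0, -0.043, 0, 0], [0, -0.052, 0, 0], [0, -0.061, 0, 0], [0, -0.07, 0, 0], [0, -0.078, 0, 0]]
  ]
}}

```text
time_s: 5.1
eef_pos: [0.5953, -0.0917, 0.0245]
tcp_rot: [[-0.0, -1.0, -0.003], [-1.0, 0.0, -0.001], [0.001, 0.003, -1.0]]
wrist_force: [-7.4, -0.6, 10.6]
width: 0.712
```

Request:
{"api": "servo_tool", "payload": {
  "deltas": [
    [[-0.001, -0.009, 0, 0], [-0.002, -0.018, 0, 0], [-0.003, -0.027, 0, 0], [-0.004, -0.036, 0, 0], [-0.005, -0.045, 0, 0], [-0.006, -0.054, 0, 0], [-0.007, -0.063, 0, 0], [-0.008, -0.07, 0, 0], [-0.008, -0.075, 0, 0], [-0.008, -0.078, 0, 0]]
  ]
}}

```text
time_s: 5.93
eef_pos: [0.6737, -0.0838, 0.0245]
tcp_rot: [[-0.0, -1.0, -0.003], [-1.0, 0.0, -0.001], [0.001, 0.003, -1.0]]
wrist_force: [-6.7, -0.1, 9.7]
width: 0.705
```

Request:
{"api": "servo_tool", "payload": {
  "deltas": [
    [[0, 0, 0, 0], [0, 0, 0, 0], [0, 0, 0, 0], [0, 0, 0, 0], [0, 0, 0, 0], [0, 0, 0, 0], [0, 0, 0, 0], [0, 0, 0, 0], [0, 0, 0, 0], [0, 0, 0, 0]]
  ],
  "gripper": 0.95
}}

```text
time_s: 6.77
eef_pos: [0.6748, -0.0831, 0.0235]
tcp_rot: [[-0.001, -1.0, 0.0], [-1.0, 0.001, 0.0], [-0.0, -0.0, -1.0]]
wrist_force: [-0.7, -0.6, -0.2]
width: 0.947
```

Request:
{"api": "servo_tool", "payload": {
  "deltas": [
    [[0, 0, -0.006, 0], [0, 0, -0.016, 0], [0, 0, -0.03, 0], [0, 0, -0.045, 0], [0, 0, -0.06, 0], [0, 0, -0.08, 0], [0, 0, -0.1, 0], [0, 0, -0.12, 0], [0, 0, -0.14, 0], [0, 0, -0.15, 0]]
  ]
}}

```text
time_s: 7.6
eef_pos: [0.6759, -0.0835, 0.1779]
tcp_rot: [[-0.0, -1.0, 0.006], [-1.0, 0.0, -0.001], [0.001, -0.006, -1.0]]
wrist_force: [0.2, -1.3, 1.3]
width: 0.946
```

```bash
python3 go.py 0.458 0.372 0.12
```

```text
7.6 [ 0.6759 -0.0835  0.1779] [[-0.0, -1.0, 0.006], [-1.0, 0.0, -0.001], [0.001, -0.006, -1.0]] [ 0.11  0.53  0.45  0.   -1.49 -0.11] [ 0.2 -1.3  1.3] [-0.02 -0.02  0.  ] 0.946
tool delta [-0.4554  0.2184  0.0564] y-angle 180.0
```

Request:
{"api": "servo_tool", "payload": {
  "deltas": [
    [[-0.015, 0.007, 0, 4], [-0.037, 0.018, 0, 8.3], [-0.063, 0.03, 0, 12.5], [-0.09, 0.043, 0, 16.6], [-0.117, 0.056, 0, 21], [-0.144, 0.069, 0, 25], [-0.171, 0.082, 0, 29], [-0.198, 0.095, 0, 33], [-0.225, 0.108, 0, 37], [-0.252, 0.121, 0, 41.5]]
  ],
  "gripper": 0.7
}}

```text
time_s: 8.43
eef_pos: [0.553, 0.1702, 0.174]
tcp_rot: [[-0.666, -0.746, 0.0], [-0.746, 0.666, 0.0], [-0.001, -0.0, -1.0]]
wrist_force: [0.0, 0.0, 0.1]
width: 0.702
```

```bash
python3 go.py 0.458 0.372 0.10
```

```text
8.4333 [0.553  0.1702 0.174 ] [[-0.666, -0.746, 0.0], [-0.746, 0.666, 0.0], [-0.001, -0.0, -1.0]] [ 0.57  0.32  0.13 -0.   -1.38 -1.3 ] [0.  0.  0.1] [ 0.03 -0.04  0.04] 0.702
tool delta [-0.0874  0.2052  0.074 ] y-angle 138.3
```

Request:
{"api": "servo_tool", "payload": {
  "deltas": [
    [[-0.009, 0.021, 0.007, 4.2], [-0.018, 0.042, 0.015, 8.4], [-0.027, 0.063, 0.022, 12.6], [-0.036, 0.084, 0.03, 16.8], [-0.045, 0.105, 0.037, 21], [-0.054, 0.126, 0.045, 25], [-0.063, 0.147, 0.052, 29], [-0.072, 0.168, 0.06, 33], [-0.08, 0.187, 0.067, 37], [-0.0875, 0.205, 0.074, 41.3]]
  ]
}}

```text
time_s: 9.27
eef_pos: [0.4577, 0.3715, 0.0995]
tcp_rot: [[-0.993, -0.122, 0.0], [-0.122, 0.993, 0.0], [-0.0, 0.0, -1.0]]
wrist_force: [-0.1, -0.7, 1.1]
width: 0.703
```

Request:
{"api": "servo_tool", "payload": {
  "deltas": [
    [[0, 0, 0, 0], [0, 0, 0, 0], [0, 0, 0, 0], [0, 0, 0, 0], [0, 0, 0, 0], [0, 0, 0, 0], [0, 0, 0, 0], [0, 0, 0, 0], [0, 0, 0, 0], [0, 0, 0, 0]]
  ]
}}

```text
time_s: 10.1
eef_pos: [0.4585, 0.3703, 0.0995]
tcp_rot: [[-0.992, -0.125, 0.0], [-0.125, 0.992, -0.0], [-0.0, -0.0, -1.0]]
wrist_force: [-0.7, 0.8, 0.3]
width: 0.7
```

```bash
python3 - <<'E'
from h import *
im,d=snapshot('wrist');save('w2.png',im,1.2)
E
python3 go.py 0.458 0.372 0.007
```

```text
10.15 [0.4584 0.3703 0.0995] [[-0.992, -0.125, -0.0], [-0.125, 0.992, 0.0], [-0.0, 0.0, -1.0]] [ 0.94  0.38  0.02 -0.   -1.21 -2.39] [ 0.  -1.   0.5] [0.03 0.04 0.06] 0.702
tool delta [0.0002 0.0017 0.0925] y-angle 97.2
```

View pics/w2.png

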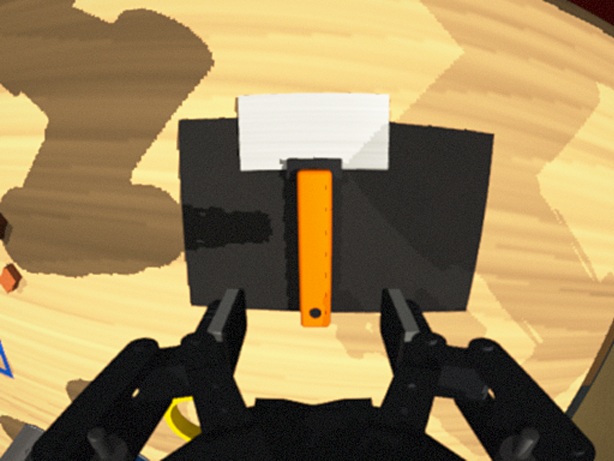

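The handle (315,245) is parallel to the jaws' plane and centred between them. Descend and grip gently.

Request:
{"api": "servo_tool", "payload": {
  "deltas": [
    [[0, 0.001, 0.012, 0], [0, 0.001, 0.026, 0], [0, 0.001, 0.04, 0], [0, 0.001, 0.054, 0], [0, 0.001, 0.067, 0], [0, 0.001, 0.078, 0], [0, 0.001, 0.086, 0], [0, 0.001, 0.09, 0], [0, 0.001, 0.09, 0], [0, 0.001, 0.09, 0]]
  ]
}}

```text
time_s: 10.98
eef_pos: [0.4586, 0.3716, 0.0099]
tcp_rot: [[-0.992, -0.125, 0.001], [-0.125, 0.992, 0.0], [-0.001, 0.0, -1.0]]
wrist_force: [-0.4, -0.0, 0.7]
width: 0.701
```

Request:
{"api": "servo_tool", "payload": {
  "deltas": [
    [[0, 0, 0, 0], [0, 0, 0, 0], [0, 0, 0, 0], [0, 0, 0, 0], [0, 0, 0, 0], [0, 0, 0, 0], [0, 0, 0, 0], [0, 0, 0, 0], [0, 0, 0, 0], [0, 0, 0, 0]]
  ],
  "gripper": 0,
  "grip_force": 30
}}

```text
time_s: 11.82
eef_pos: [0.4583, 0.3713, 0.0095]
tcp_rot: [[-0.992, -0.125, -0.0], [-0.125, 0.992, -0.0], [0.0, -0.0, -1.0]]
wrist_force: [0.2, 0.5, -0.1]
width: 0.001
```

Request:
{"api": "servo_tool", "payload": {
  "deltas": [
    [[0, 0, -0.004, 0], [0, 0, -0.012, 0], [0, 0, -0.024, 0], [0, 0, -0.036, 0], [0, 0, -0.048, 0], [0, 0, -0.06, 0], [0, 0, -0.07, 0], [0, 0, -0.08, 0], [0, 0, -0.08, 0], [0, 0, -0.08, 0]]
  ]
}}

```text
time_s: 12.65
eef_pos: [0.4584, 0.3716, 0.09]
tcp_rot: [[-0.992, -0.125, 0.001], [-0.125, 0.992, 0.001], [-0.001, 0.001, -1.0]]
wrist_force: [0.6, 0.3, 0.4]
width: -0.004
```

```bash
python3 - <<'E'
from h import *
p=camera_params('side');print(p['R'].round(3).tolist(),(-p['R'].T@p['t']).round(3))
im,d=snapshot('side');np.savez('s1.npz',im=im,d=d,P=pts('side',d,p));save('s1.png',im,1.5)
E
python3 go.py 0.5 -0.1 0.12
```

```text
[[0.808, -0.589, -0.001], [-0.463, -0.634, -0.619], [0.363, 0.501, -0.786]] [ 0.076 -0.607  1.01 ]
12.7 [0.458  0.3712 0.0892] [[-0.992, -0.125, -0.001], [-0.125, 0.992, -0.0], [0.001, 0.0, -1.0]] [ 0.95  0.39  0.01 -0.   -1.19 -2.39] [0.7 0.  0.2] [-0.03  0.    0.02] -0.001
tool delta [ 0.0171 -0.4728 -0.0308] y-angle 97.2
```

View pics/s1.png

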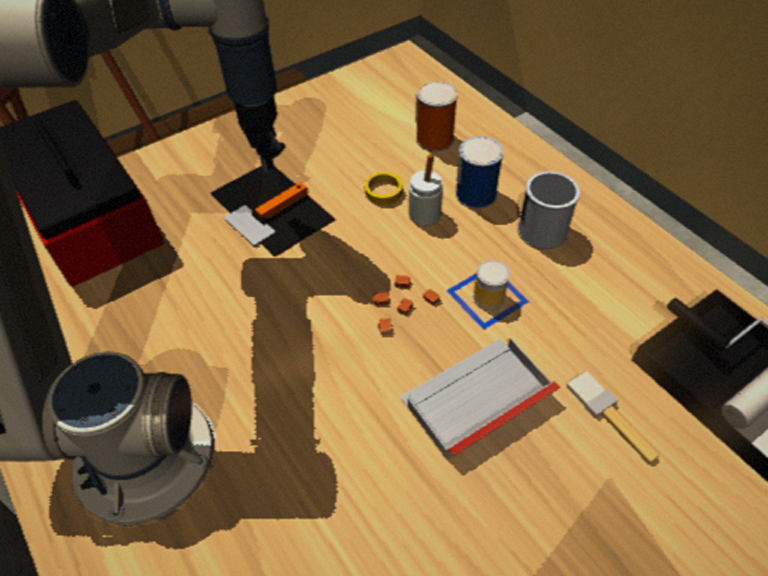

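The gripper closed on nothing: the scraper is still on the mat at (282,202); the tin stands in the blue square at (491,285). Check scraper position against the TCP.

Run:
```python
from h import *
z=np.load('s1.npz');im,P,d=z['im'],z['P'],z['d'];p=camera_params('side')
hsv=cv2.cvtColor(im,cv2.COLOR_RGB2HSV);H,S,V=[hsv[...,i].astype(int) for i in range(3)]
m=(d>.3)&(H>4)&(H<16)&(S>190)&(V>90); m[:110]=0;m[150:]=0;m[:,:160]=0;m[:,215:]=0
q=P[m];print(len(q),q.mean(0).round(3),q.min(0).round(3),q.max(0).round(3),cv2.minAreaRect((q[:,:2]*1000).astype(np.float32)))
for X in ([.458,.371,.09],[.458,.372,.03]):
    c=p['R']@np.array(X)+p['t'];print((c[0]/c[2]*p['fx']+p['cx'])*1.5,(c[1]/c[2]*p['fy']+p['cy'])*1.5)
m=(d>.3)&(S<60)&(P[...,2]>.06)&(P[...,2]<.09);m[:170]=0;m[215:]=0;m[:,:310]=0;m[:,345:]=0
q=P[m];print('tin top',len(q),q.mean(0),q.min(0),q.max(0))
n=np.load('top.npz')
im2,d2=snapshot('top');save('t2.png',im2[150:260,60:230],4)
```

```text
227 [0.473 0.374 0.025] [0.413 0.35  0.   ] [0.546 0.419 0.034] ((480.9230651855469, 383.4570007324219), (139.32127380371094, 52.29473114013672), 8.019619941711426)
270.0280315794797 179.019437987497
274.1346511598145 199.6759756590514
tin top 348 [ 0.66933214 -0.08975865  0.07663059] [ 0.6432885  -0.11786935  0.06074238] [ 0.7025597  -0.05539872  0.08351759]
```

View pics/t2.png

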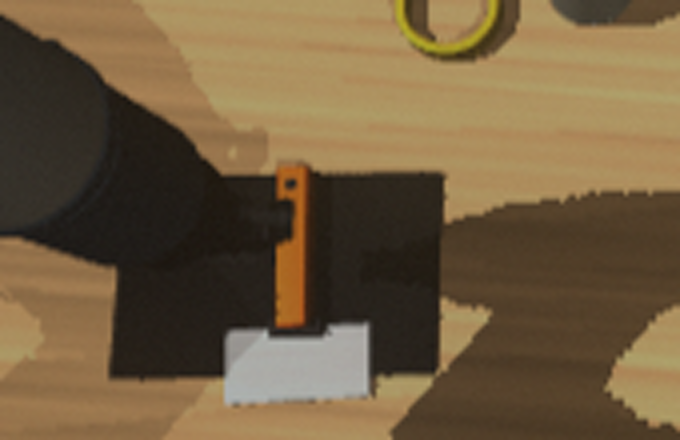

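Run:
```python
from h import *
z=np.load('s1.npz');im,P,d=z['im'],z['P'],z['d']
m=(d>.3)&(np.hypot(P[...,0]-.458,P[...,1]-.371)<.09)&(P[...,2]>.045)&(P[...,2]<.22)
q=P[m];o=np.argsort(q[:,2])
for lo in np.arange(.045,.2,.012):
    k=(q[:,2]>=lo)&(q[:,2]<lo+.012)
    if k.any(): print(round(lo,3),k.sum(),q[k].mean(0).round(3),q[k].min(0).round(3),q[k].max(0).round(3))
save('s2.png',im[60:160,130:260],6)
```

```text
0.117 9 [0.454 0.364 0.125] [0.448 0.358 0.12 ] [0.467 0.374 0.129]
0.129 24 [0.454 0.361 0.135] [0.447 0.353 0.129] [0.466 0.378 0.141]
0.141 28 [0.455 0.36  0.147] [0.447 0.352 0.141] [0.467 0.38  0.153]
0.153 12 [0.448 0.367 0.16 ] [0.445 0.342 0.153] [0.452 0.398 0.165]
0.165 41 [0.452 0.362 0.171] [0.442 0.332 0.165] [0.473 0.399 0.176]
0.177 51 [0.451 0.359 0.184] [0.442 0.323 0.177] [0.472 0.414 0.189]
0.189 60 [0.449 0.363 0.195] [0.44  0.313 0.189] [0.475 0.42  0.201]
```

View pics/s2.png

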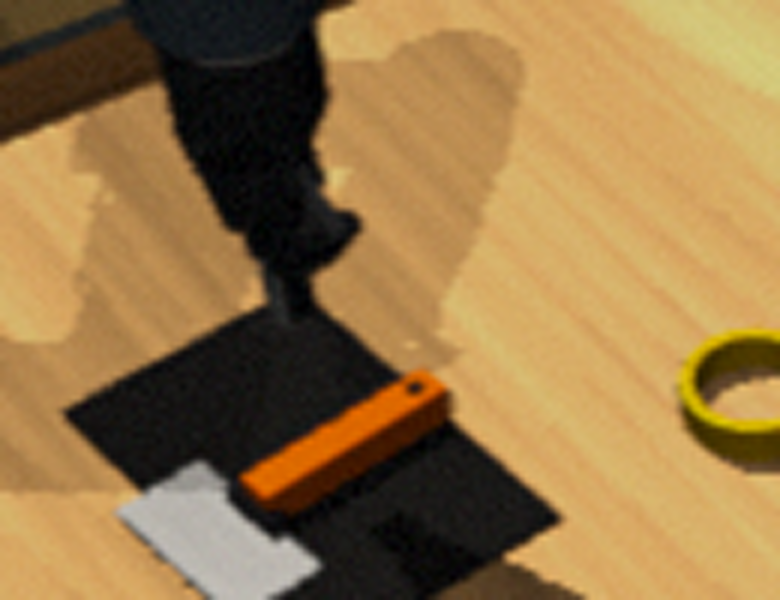

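The side depth and crop show the fingertips (crop (288,320)) at z≈0.118 while the state says 0.09: the true tips sit about 28 mm higher than reported, so the jaws closed above the handle. x and y agree. I go lower by that amount, watching the force.

Request:
{"api": "servo_tool", "payload": {
  "deltas": [
    [[0, 0, 0.004, 0], [0, 0, 0.014, 0], [0, 0, 0.026, 0], [0, 0, 0.038, 0], [0, 0, 0.05, 0], [0, 0, 0.062, 0], [0, 0, 0.074, 0], [0, 0, 0.084, 0], [0, 0, 0.09, 0], [0, 0, 0.09, 0]]
  ],
  "gripper": 0.6
}}

```text
time_s: 13.58
eef_pos: [0.4573, 0.3703, -0.0027]
tcp_rot: [[-0.992, -0.125, -0.002], [-0.125, 0.992, -0.003], [0.003, -0.002, -1.0]]
wrist_force: [0.3, 0.6, -0.5]
width: 0.601
```

Request:
{"api": "servo_tool", "payload": {
  "deltas": [
    [[0, 0, 0.003, 0], [0, 0, 0.006, 0], [0, 0, 0.009, 0], [0, 0, 0.011, 0], [0, 0, 0.013, 0], [0, 0, 0.013, 0], [0, 0, 0.013, 0], [0, 0, 0.013, 0], [0, 0, 0.013, 0], [0, 0, 0.013, 0]]
  ]
}}

```text
time_s: 14.42
eef_pos: [0.4584, 0.3714, -0.0134]
tcp_rot: [[-0.992, -0.125, 0.0], [-0.125, 0.992, 0.0], [-0.0, 0.0, -1.0]]
wrist_force: [-0.1, 0.1, 0.8]
width: 0.603
```

Request:
{"api": "servo_tool", "payload": {
  "deltas": [
    [[0, 0, 0.001, 0], [0, 0, 0.001, 0], [0, 0, 0.001, 0], [0, 0, 0.001, 0], [0, 0, 0.001, 0], [0, 0, 0.001, 0], [0, 0, 0.001, 0], [0, 0, 0.001, 0], [0, 0, 0.001, 0], [0, 0, 0.001, 0]]
  ],
  "gripper": 0,
  "grip_force": 30
}}

```text
time_s: 15.25
eef_pos: [0.4583, 0.3714, -0.0145]
tcp_rot: [[-0.992, -0.125, 0.0], [-0.125, 0.992, 0.0], [-0.0, 0.0, -1.0]]
wrist_force: [-0.0, 0.4, 0.2]
width: 0.273
```

Request:
{"api": "servo_tool", "payload": {
  "deltas": [
    [[0, 0, -0.004, 0], [0, 0, -0.012, 0], [0, 0, -0.022, 0], [0, 0, -0.034, 0], [0, 0, -0.046, 0], [0, 0, -0.058, 0], [0, 0, -0.07, 0], [0, 0, -0.08, 0], [0, 0, -0.088, 0], [0, 0, -0.09, 0]]
  ]
}}

```text
time_s: 16.08
eef_pos: [0.459, 0.372, 0.0776]
tcp_rot: [[-0.992, -0.125, 0.002], [-0.125, 0.992, 0.002], [-0.002, 0.002, -1.0]]
wrist_force: [-0.1, 1.2, -2.2]
width: 0.27
```

```bash
cat > scr.py <<'E'
# scraper orange/steel extents in side view
from h import *
import sys
s=bot.read_state();e=s['eef_pos'];R=s['tcp_rot']
p=camera_params('side');im,d=snapshot('side');P=pts('side',d,p)
hsv=cv2.cvtColor(im,cv2.COLOR_RGB2HSV);H,S,V=[hsv[...,i].astype(int) for i in range(3)]
L=(P-e)@R   # tool-frame: x along scraper, z down
near=(d>.3)&(np.abs(L[...,0])<.16)&(np.abs(L[...,1])<.08)&(P[...,2]>-.01)
a=near&(S>190)&(H>4)&(H<16)&(V>60)&(np.abs(L[...,1])<.035)
b=near&(S<70)&(V>90)&(L[...,0]>.0)
def fit(n,m):
    q=L[m]
    if len(q)<10: print(n,len(q));return
    k=np.polyfit(q[:,0],q[:,2],1);print(n,len(q),'tool x',q[:,0].min().round(3),q[:,0].max().round(3),'z down',q[:,2].min().round(3),q[:,2].max().round(3),'world z min',P[m][:,2].min().round(3),'slope deg',np.degrees(np.arctan(k[0])).round(1))
fit('handle',a);fit('blade',b)
if len(sys.argv)>1: save(sys.argv[1],im[60:310,100:400],2.5)
E
python3 scr.py; python3 go.py 0.513 -0.12 0.12
```

```text
handle 194 tool x -0.078 0.046 z down -0.057 -0.023 world z min 0.101 slope deg 0.1
blade 600 tool x 0.045 0.105 z down -0.419 -0.018 world z min 0.096 slope deg 55.7
16.1333 [0.4588 0.3719 0.077 ] [[-0.992, -0.125, 0.001], [-0.125, 0.992, 0.002], [-0.002, 0.001, -1.0]] [ 0.95  0.4  -0.01  0.   -1.16 -2.39] [ 0.4  1.  -1.4] [ 0.04 -0.05  0.01] 0.273
tool delta [ 0.0075 -0.4947 -0.0438] y-angle 97.2
```

Request:
{"api": "servo_tool", "payload": {
  "deltas": [
    [[0, -0.015, 0, -2], [0.001, -0.04, 0, -5], [0.002, -0.07, 0, -9], [0.003, -0.1, -0.002, -13], [0.004, -0.13, -0.003, -17.5], [0.004, -0.16, -0.004, -22], [0.005, -0.19, -0.005, -26.5], [0.006, -0.22, -0.006, -31], [0.007, -0.25, -0.007, -35.5], [0.007, -0.28, -0.008, -40]]
  ]
}}

```text
time_s: 16.97
eef_pos: [0.4855, 0.0911, 0.083]
tcp_rot: [[-0.677, -0.736, -0.001], [-0.736, 0.677, -0.0], [0.001, 0.001, -1.0]]
wrist_force: [0.6, 0.0, -1.6]
width: 0.269
```

Request:
{"api": "servo_tool", "payload": {
  "deltas": [
    [[0.019, -0.021, 0, -4], [0.038, -0.043, 0, -8], [0.058, -0.065, 0, -12], [0.077, -0.087, 0, -16], [0.096, -0.109, 0, -20], [0.116, -0.131, 0, -24.5], [0.135, -0.153, 0, -29], [0.155, -0.175, 0, -33.5], [0.172, -0.195, 0, -37], [0.185, -0.21, 0, -39.6]]
  ]
}}

```text
time_s: 17.8
eef_pos: [0.5139, -0.1877, 0.0827]
tcp_rot: [[-0.054, -0.999, -0.002], [-0.999, 0.054, 0.0], [0.0, 0.002, -1.0]]
wrist_force: [0.7, 0.5, -1.6]
width: 0.27
```

Request:
{"api": "servo_tool", "payload": {
  "deltas": [
    [[0, 0, 0, 0], [0, 0, 0, 0], [0, 0, 0, 0], [0, 0, 0, 0], [0, 0, 0, 0], [0, 0, 0, 0], [0, 0, 0, 0], [0, 0, 0, 0], [0, 0, 0, 0], [0, 0, 0, 0]]
  ]
}}

```text
time_s: 18.63
eef_pos: [0.5146, -0.1857, 0.0835]
tcp_rot: [[-0.056, -0.998, 0.0], [-0.998, 0.056, -0.0], [0.0, -0.0, -1.0]]
wrist_force: [0.2, 0.8, -1.6]
width: 0.274
```

```bash
python3 go.py 0.514 -0.196 -0.007; python3 scr.py s3.png
```

```text
18.6333 [ 0.5146 -0.1857  0.0835] [[-0.056, -0.998, 0.0], [-0.998, 0.056, -0.0], [0.0, -0.0, -1.0]] [-0.06  0.31 -0.12  0.   -1.14  0.  ] [ 0.2  0.8 -1.6] [ 0.03 -0.04  0.03] 0.274
tool delta [0.0104 0.     0.0905] y-angle 176.8
handle 244 tool x -0.16 0.13 z down -0.084 0.067 world z min 0.016 slope deg -1.7
blade 1614 tool x 0.0 0.117 z down -0.457 0.085 world z min -0.002 slope deg 77.0
```

View pics/s3.png

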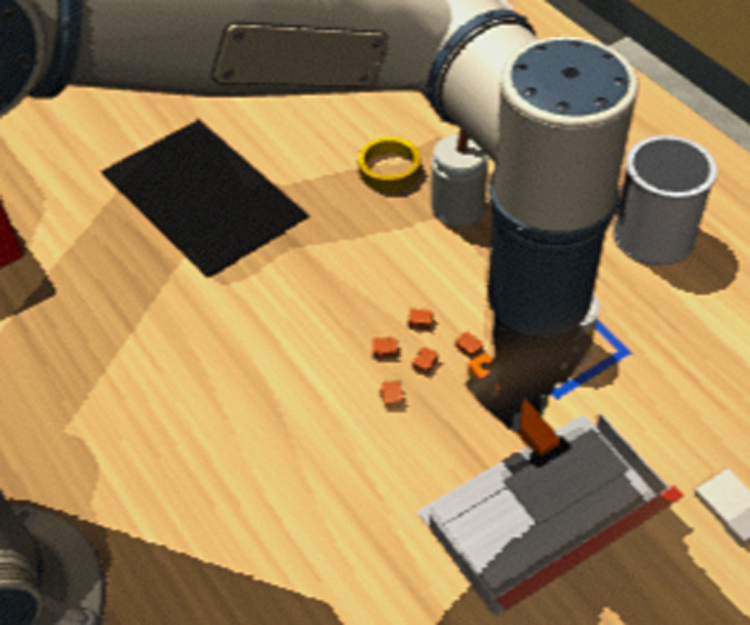

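Scraper is held flat over the pan ((545,440)); chips untouched. I lower its edge beside the pan's rear wall, to pivot it in the light grip by jamming the edge there.

Request:
{"api": "servo_tool", "payload": {
  "deltas": [
    [[0, 0, 0.01, 0], [0, 0, 0.024, 0], [0, 0, 0.038, 0], [0, 0, 0.052, 0], [0, 0, 0.066, 0], [0, 0, 0.077, 0], [0, 0, 0.085, 0], [0, 0, 0.09, 0], [0, 0, 0.092, 0], [0, 0, 0.092, 0]]
  ]
}}

```text
time_s: 19.52
eef_pos: [0.5144, -0.1858, -0.0088]
tcp_rot: [[-0.056, -0.998, -0.0], [-0.998, 0.056, -0.0], [0.0, 0.0, -1.0]]
wrist_force: [-0.6, 0.0, -2.1]
width: 0.272
```

Request:
{"api": "servo_tool", "payload": {
  "deltas": [
    [[0.003, 0, 0, 0], [0.006, 0, 0, 0], [0.009, 0, 0, 0], [0.012, 0, 0, 0], [0.015, 0, 0, 0], [0.018, 0, 0, 0], [0.02, 0, 0, 0], [0.022, 0, 0, 0], [0.022, 0, 0, 0], [0.022, 0, 0, 0]]
  ]
}}

```text
time_s: 20.35
eef_pos: [0.5135, -0.2032, -0.0088]
tcp_rot: [[-0.057, -0.998, 0.001], [-0.998, 0.057, 0.007], [-0.007, -0.0, -1.0]]
wrist_force: [-0.9, 20.4, 4.0]
width: 0.275
```

Request:
{"api": "servo_tool", "payload": {
  "deltas": [
    [[0, 0, 0, 0], [0, 0, -0.003, 0], [0, 0, -0.007, 0], [0, 0, -0.01, 0], [0.001, 0, -0.014, 0], [0.0015, 0, -0.017, 0], [0.002, 0, -0.021, 0], [0.003, 0, -0.025, 0], [0.004, 0, -0.028, 0], [0.004, 0, -0.028, 0]]
  ],
  "grip_force": 20
}}

```text
time_s: 21.18
eef_pos: [0.513, -0.212, 0.0201]
tcp_rot: [[-0.057, -0.998, 0.0], [-0.998, 0.057, 0.0], [-0.0, -0.0, -1.0]]
wrist_force: [-0.3, 4.1, -3.4]
width: 0.274
```

```bash
python3 go.py; sed -i "s/np.abs(L\[...,0\])<.16/np.abs(L[...,0])<.12/; s/a=near&(S>190)/a=near\&(np.abs(L[...,0])<.1)\&(S>190)/" scr.py; python3 scr.py
```

```text
21.1833 [ 0.513  -0.212   0.0201] [[-0.057, -0.998, 0.0], [-0.998, 0.057, 0.0], [-0.0, -0.0, -1.0]] [-0.11  0.39 -0.19 -0.   -0.99  0.05] [-0.3  4.1 -3.4] [1.59 0.16 0.09] 0.274
handle 288 tool x -0.082 0.1 z down -0.096 -0.019 world z min 0.039 slope deg 11.4
blade 2112 tool x 0.0 0.09 z down -0.457 0.021 world z min -0.001 slope deg 77.5
```

```bash
cat > scr.py <<'E'
from h import *
import sys
s=bot.read_state();e=s['eef_pos'];R=s['tcp_rot']
p=camera_params('side');im,d=snapshot('side');P=pts('side',d,p)
hsv=cv2.cvtColor(im,cv2.COLOR_RGB2HSV);H,S,V=[hsv[...,i].astype(int) for i in range(3)]
L=(P-e)@R
a=(d>.3)&(np.abs(L[...,1])<.03)&(S>190)&(H>6)&(H<16)&(V>40)&(L[...,0]>-.1)&(L[...,0]<.06)&(L[...,2]>-.12)&(L[...,2]<.04)
l,lab,st,_=cv2.connectedComponentsWithStats(a.astype(np.uint8))
for i in range(1,l):
    if st[i,4]<12: continue
    q=L[lab==i]; c=np.linalg.svd(q-q.mean(0),full_matrices=False)[2][0]; c*=np.sign(c[0])
    print('orange',len(q),'mean',q.mean(0).round(3),'min',q.min(0).round(3),'max',q.max(0).round(3),'tilt',np.degrees(np.arctan2(c[2],c[0])).round(1))
if len(sys.argv)>1: save(sys.argv[1],im[100:330,180:400],3)
E
python3 scr.py
```

```text
orange 115 mean [-0.064  0.005 -0.055] min [-0.081 -0.009 -0.063] max [-0.044  0.013 -0.038] tilt 22.1
orange 167 mean [ 0.022  0.003 -0.037] min [-0.004 -0.012 -0.095] max [ 0.041  0.016 -0.018] tilt 27.0
```

Request:
{"api": "servo_tool", "payload": {
  "deltas": [
    [[0.004, 0, 0, 0], [0.007, 0, -0.001, 0], [0.009, 0, -0.006, 0], [0.011, 0, -0.011, 0], [0.013, 0, -0.016, 0], [0.015, 0, -0.02, 0], [0.018, 0, -0.025, 0], [0.021, 0, -0.03, 0], [0.021, 0, -0.03, 0], [0.021, 0, -0.03, 0]]
  ],
  "grip_force": 25
}}

```text
time_s: 22.12
eef_pos: [0.512, -0.2333, 0.0499]
tcp_rot: [[-0.057, -0.998, 0.001], [-0.998, 0.057, -0.0], [0.0, -0.001, -1.0]]
wrist_force: [-0.7, 3.0, -0.1]
width: 0.274
```

```bash
python3 go.py; python3 scr.py
```

```text
22.1167 [ 0.512  -0.2333  0.0499] [[-0.057, -0.998, 0.001], [-0.998, 0.057, -0.0], [0.0, -0.001, -1.0]] [-0.15  0.37 -0.13  0.   -1.07  0.09] [-0.7  3.  -0.1] [0.91 0.04 0.08] 0.274
orange 146 mean [-0.061  0.006 -0.074] min [-0.083 -0.01  -0.088] max [-0.041  0.014 -0.05 ] tilt 37.2
orange 145 mean [ 0.017  0.003 -0.032] min [-0.001 -0.012 -0.098] max [ 0.033  0.02  -0.007] tilt 59.9
```

Request:
{"api": "servo_tool", "payload": {
  "deltas": [
    [[0.004, 0, 0, 0], [0.006, 0, -0.003, 0], [0.008, 0, -0.007, 0], [0.011, 0, -0.01, 0], [0.014, 0, -0.014, 0], [0.016, 0, -0.017, 0], [0.018, 0, -0.02, 0], [0.018, 0, -0.02, 0], [0.018, 0, -0.02, 0], [0.018, 0, -0.02, 0]]
  ]
}}

```text
time_s: 23.0
eef_pos: [0.511, -0.2508, 0.0698]
tcp_rot: [[-0.056, -0.998, 0.0], [-0.998, 0.056, -0.0], [0.0, -0.0, -1.0]]
wrist_force: [0.3, 2.3, -1.2]
width: 0.27
```

```bash
python3 go.py; python3 scr.py
```

```text
23.0 [ 0.511  -0.2508  0.0698] [[-0.056, -0.998, 0.0], [-0.998, 0.056, -0.0], [0.0, -0.0, -1.0]] [-0.18  0.37 -0.08  0.   -1.12  0.12] [ 0.3  2.3 -1.2] [1.   0.11 0.02] 0.27
orange 141 mean [-0.056  0.007 -0.087] min [-0.077 -0.01  -0.103] max [-0.036  0.014 -0.06 ] tilt 49.8
orange 124 mean [ 0.013  0.002 -0.029] min [-0.004 -0.012 -0.098] max [ 0.026  0.02  -0.001] tilt 75.9
```

Tilt is now about 40°. Firm grip, back off, and go to the start of the first sweep.

Request:
{"api": "servo_tool", "payload": {
  "deltas": [
    [[0, 0, 0, 0], [0, 0, 0, 0], [0, 0, 0, 0], [0, 0, 0, 0], [-0.008, 0, -0.005, 0], [-0.02, 0, -0.015, 0], [-0.038, -0.004, -0.025, 0], [-0.06, -0.008, -0.03, 0], [-0.09, -0.012, -0.03, 0], [-0.12, -0.016, -0.03, 0]]
  ],
  "grip_force": 115
}}

```text
time_s: 23.88
eef_pos: [0.5343, -0.1304, 0.1012]
tcp_rot: [[-0.057, -0.998, 0.003], [-0.998, 0.057, -0.001], [0.001, -0.003, -1.0]]
wrist_force: [0.2, 1.0, -2.2]
width: 0.243
```

Request:
{"api": "servo_tool", "payload": {
  "deltas": [
    [[-0.03, -0.003, 0, 0], [-0.062, -0.006, 0, 0], [-0.094, -0.009, 0, 0], [-0.126, -0.012, 0, 0], [-0.158, -0.015, 0, 0], [-0.19, -0.018, 0, 0], [-0.22, -0.02, 0, 0], [-0.25, -0.022, 0, 0], [-0.27, -0.024, 0, 0], [-0.283, -0.0245, 0, 0]]
  ]
}}

```text
time_s: 24.72
eef_pos: [0.5742, 0.1524, 0.1004]
tcp_rot: [[-0.054, -0.999, 0.001], [-0.999, 0.054, 0.0], [-0.0, -0.001, -1.0]]
wrist_force: [-0.2, -0.1, -1.9]
width: 0.239
```

Request:
{"api": "servo_tool", "payload": {
  "deltas": [
    [[0, 0, 0.003, 0], [0, 0, 0.01, 0], [0, 0, 0.02, 0], [0, 0, 0.03, 0], [0, 0, 0.037, 0], [0, 0, 0.042, 0], [0, 0, 0.045, 0], [0, 0, 0.045, 0], [0, 0, 0.045, 0], [0, 0, 0.045, 0]]
  ]
}}

```text
time_s: 25.55
eef_pos: [0.5744, 0.1495, 0.055]
tcp_rot: [[-0.056, -0.998, 0.001], [-0.998, 0.056, 0.0], [-0.0, -0.001, -1.0]]
wrist_force: [-0.6, 0.6, -3.1]
width: 0.235
```

```bash
python3 go.py .574 .149 .043; python3 scr.py s4.png
```

```text
25.55 [0.5744 0.1495 0.055 ] [[-0.056, -0.998, 0.001], [-0.998, 0.056, 0.0], [-0.0, -0.001, -1.0]] [ 0.52  0.42 -0.04  0.   -1.11 -0.57] [-0.6  0.6 -3.1] [ 0.02 -0.02 -0.04] 0.235
tool delta [0.0005 0.0004 0.012 ] y-angle 176.8
orange 15 mean [-0.066  0.011 -0.091] min [-0.074  0.008 -0.102] max [-0.06   0.012 -0.082] tilt -68.6
orange 124 mean [ 0.01   0.001 -0.033] min [-0.016 -0.012 -0.088] max [ 0.027  0.016 -0.007] tilt 67.1
```

View pics/s4.png

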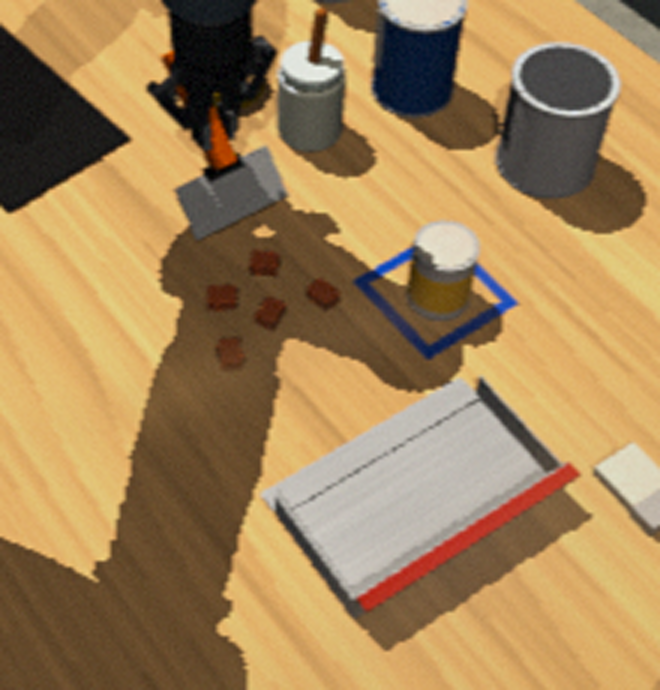

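Blade at (230,190) faces the chips, tilted; tin is well inside the square (442,280). Lower until the edge bears.

Request:
{"api": "servo_tool", "payload": {
  "deltas": [
    [[0, 0, 0.003, 0], [0, 0, 0.006, 0], [0, 0, 0.009, 0], [0, 0, 0.0105, 0], [0, 0, 0.012, 0], [0, 0, 0.012, 0], [0, 0, 0.012, 0], [0, 0, 0.012, 0], [0, 0, 0.012, 0], [0, 0, 0.012, 0]]
  ]
}}

```text
time_s: 26.43
eef_pos: [0.5741, 0.1495, 0.0427]
tcp_rot: [[-0.056, -0.998, 0.0], [-0.998, 0.056, 0.0], [-0.0, -0.0, -1.0]]
wrist_force: [0.3, -0.0, -1.8]
width: 0.243
```

Request:
{"api": "servo_tool", "payload": {
  "deltas": [
    [[0, 0, 0.001, 0], [0, 0, 0.002, 0], [0, 0, 0.003, 0], [0, 0, 0.003, 0], [0, 0, 0.003, 0], [0, 0, 0.003, 0], [0, 0, 0.003, 0], [0, 0, 0.003, 0], [0, 0, 0.003, 0], [0, 0, 0.003, 0]]
  ]
}}

```text
time_s: 27.27
eef_pos: [0.5745, 0.15, 0.0402]
tcp_rot: [[-0.056, -0.998, 0.001], [-0.998, 0.056, 0.001], [-0.001, -0.001, -1.0]]
wrist_force: [-2.5, 3.0, 6.2]
width: 0.239
```

```bash
python3 go.py
python3 - <<'E'
from h import *
s=bot.read_state();e=s['eef_pos'];R=s['tcp_rot']
p=camera_params('side');im,d=snapshot('side');P=pts('side',d,p);L=(P-e)@R
hsv=cv2.cvtColor(im,cv2.COLOR_RGB2HSV);S=hsv[...,1]
m=(d>.3)&(S<80)&(L[...,0]>.02)&(L[...,0]<.1)&(np.abs(L[...,1])<.05)&(P[...,2]>.003)&(L[...,2]>-.01)
q=L[m];k=np.polyfit(q[:,0],q[:,2],1);print(len(q),np.degrees(np.arctan(k[0])),q.min(0),q.max(0),P[m][:,2].min())
E
```

```text
27.2667 [0.5745 0.15   0.0402] [[-0.056, -0.998, 0.001], [-0.998, 0.056, 0.001], [-0.001, -0.001, -1.0]] [ 0.52  0.43 -0.06 -0.   -1.08 -0.57] [-2.5  3.   6.2] [ 0.86  0.81 -0.1 ] 0.239
464 42.17702857286033 [ 0.02000986 -0.04958519 -0.00923344] [0.05525446 0.04970106 0.03695851] 0.003228482242498637
```

Request:
{"api": "servo_tool", "payload": {
  "deltas": [
    [[0, 0, 0.0004, 0], [0, 0, 0.0006, 0], [0, 0, 0.0006, 0], [0, 0, 0.0006, 0], [0, 0, 0.0006, 0], [0, 0, 0.0006, 0], [0, 0, 0.0006, 0], [0, 0, 0.0006, 0], [0, 0, 0.0006, 0], [0, 0, 0.0006, 0]]
  ]
}}

```text
time_s: 28.15
eef_pos: [0.5745, 0.1502, 0.04]
tcp_rot: [[-0.056, -0.998, 0.002], [-0.998, 0.056, 0.001], [-0.001, -0.002, -1.0]]
wrist_force: [-3.4, 3.0, 7.3]
width: 0.239
```

Request:
{"api": "servo_tool", "payload": {
  "deltas": [
    [[0.003, 0, 0, 0], [0.01, 0, 0, 0], [0.02, 0, 0, 0], [0.03, 0, 0, 0], [0.041, 0, 0, 0], [0.053, 0, 0, 0], [0.065, 0, 0, 0], [0.077, 0, 0, 0], [0.089, 0, 0, 0], [0.1, 0, 0, 0]]
  ]
}}

```text
time_s: 28.98
eef_pos: [0.5706, 0.0501, 0.0406]
tcp_rot: [[-0.056, -0.998, 0.005], [-0.998, 0.056, 0.002], [-0.002, -0.005, -1.0]]
wrist_force: [-0.2, 5.2, 7.4]
width: 0.243
```

```bash
python3 go.py
cat > chips.py <<'E'
from h import *
import sys
im,d=snapshot('top');p=camera_params('top');P=pts('top',d,p)
hsv=cv2.cvtColor(im,cv2.COLOR_RGB2HSV);H,S,V=[hsv[...,i].astype(int) for i in range(3)]
m=(d>.3)&(S>125)&(H<12)&(P[...,2]<.03)&(P[...,2]>.005)&(P[...,1]<.2)&(P[...,1]>-.3)&(P[...,0]>.38)&(P[...,0]<.66)
k,l,s,c=cv2.connectedComponentsWithStats(m.astype(np.uint8))
C=np.array([.516,-.168])
for i in range(1,k):
    if s[i,4]>12:
        q=P[l==i][:,:2]-C; a=q@[-.056,-.998]; w=q@[.998,-.056]
        print('chip n',s[i,4],'z',P[l==i][:,2].mean().round(3),'a',a.min().round(3),a.max().round(3),'l',w.min().round(3),w.max().round(3))
if len(sys.argv)>1: save(sys.argv[1],im[110:260,200:390],4)
E
python3 chips.py
```

```text
28.9833 [0.5706 0.0501 0.0406] [[-0.056, -0.998, 0.005], [-0.998, 0.056, 0.002], [-0.002, -0.005, -1.0]] [ 0.36  0.4  -0.12  0.   -1.05 -0.42] [-0.2  5.2  7.4] [ 1.63 -0.1   0.06] 0.243
chip n 110 z 0.014 a -0.169 -0.121 l 0.024 0.071
chip n 51 z 0.014 a -0.166 -0.145 l -0.015 0.013
chip n 50 z 0.014 a -0.211 -0.186 l -0.042 -0.016
chip n 54 z 0.014 a -0.154 -0.126 l -0.069 -0.047
```

Request:
{"api": "servo_tool", "payload": {
  "deltas": [
    [[0.012, 0, 0, 0], [0.024, 0, 0, 0], [0.036, 0, 0, 0], [0.048, 0, 0, 0], [0.06, 0, 0, 0], [0.072, 0, 0, 0], [0.084, 0, 0, 0], [0.096, 0, 0, 0], [0.108, 0, 0, 0], [0.12, 0, 0, 0]]
  ]
}}

```text
time_s: 29.87
eef_pos: [0.5637, -0.0698, 0.0405]
tcp_rot: [[-0.055, -0.998, 0.005], [-0.998, 0.055, 0.001], [-0.001, -0.005, -1.0]]
wrist_force: [0.3, 5.4, 7.9]
width: 0.238
```

```bash
python3 go.py; python3 chips.py
```

```text
29.8667 [ 0.5637 -0.0698  0.0405] [[-0.055, -0.998, 0.005], [-0.998, 0.055, 0.001], [-0.001, -0.005, -1.0]] [ 0.15  0.39 -0.13 -0.   -1.05 -0.21] [0.3 5.4 7.9] [ 1.88 -0.15  0.02] 0.238
chip n 101 z 0.014 a -0.049 -0.028 l 0.024 0.08
chip n 31 z 0.014 a -0.2 -0.183 l -0.038 -0.015
chip n 53 z 0.014 a -0.048 -0.029 l -0.021 0.005
chip n 57 z 0.014 a -0.154 -0.126 l -0.069 -0.044
```

Request:
{"api": "servo_tool", "payload": {
  "deltas": [
    [[0.011, 0, 0, 0], [0.022, 0, 0, 0], [0.033, 0, 0, 0], [0.043, 0, -0.001, 0], [0.053, 0, -0.003, 0], [0.063, 0, -0.0045, 0], [0.073, 0, -0.006, 0], [0.084, 0, -0.007, 0], [0.095, 0, -0.007, 0], [0.106, 0, -0.007, 0]]
  ]
}}

```text
time_s: 30.75
eef_pos: [0.5543, -0.1771, 0.0448]
tcp_rot: [[-0.057, -0.998, -0.003], [-0.998, 0.057, 0.0], [0.0, 0.003, -1.0]]
wrist_force: [0.1, 1.1, -2.7]
width: 0.242
```

```bash
python3 go.py; python3 chips.py
```

```text
30.75 [ 0.5543 -0.1771  0.0448] [[-0.057, -0.998, -0.003], [-0.998, 0.057, 0.0], [0.0, 0.003, -1.0]] [-0.04  0.41 -0.08  0.   -1.08 -0.02] [ 0.1  1.1 -2.7] [ 0.14 -0.02 -0.03] 0.242
chip n 61 z 0.017 a 0.059 0.079 l 0.022 0.056
chip n 52 z 0.017 a 0.059 0.077 l -0.022 0.004
```

Request:
{"api": "servo_tool", "payload": {
  "deltas": [
    [[0, 0, -0.012, 0], [0, 0, -0.03, 0], [-0.01, 0.003, -0.045, 0], [-0.03, 0.008, -0.055, 0], [-0.055, 0.015, -0.055, 0], [-0.085, 0.022, -0.055, 0], [-0.118, 0.03, -0.055, 0], [-0.15, 0.038, -0.055, 0], [-0.183, 0.046, -0.055, 0], [-0.215, 0.055, -0.055, 0]]
  ]
}}

```text
time_s: 31.63
eef_pos: [0.5118, 0.0423, 0.1]
tcp_rot: [[-0.057, -0.998, -0.002], [-0.998, 0.057, -0.001], [0.001, 0.002, -1.0]]
wrist_force: [2.2, 0.7, -2.0]
width: 0.24
```

Request:
{"api": "servo_tool", "payload": {
  "deltas": [
    [[-0.03, 0.008, 0, 0], [-0.055, 0.014, 0, 0], [-0.075, 0.019, 0.004, 0], [-0.088, 0.022, 0.012, 0], [-0.092, 0.024, 0.024, 0], [-0.092, 0.024, 0.036, 0], [-0.092, 0.024, 0.046, 0], [-0.092, 0.024, 0.053, 0], [-0.092, 0.024, 0.055, 0], [-0.092, 0.024, 0.055, 0]]
  ]
}}

```text
time_s: 32.47
eef_pos: [0.4938, 0.1341, 0.0452]
tcp_rot: [[-0.057, -0.998, -0.001], [-0.998, 0.057, -0.001], [0.001, 0.001, -1.0]]
wrist_force: [0.3, -0.2, -1.7]
width: 0.24
```

```bash
python3 go.py .493 .134 .04; python3 chips.py
```

```text
32.4667 [0.4938 0.1341 0.0452] [[-0.057, -0.998, -0.001], [-0.998, 0.057, -0.001], [0.001, 0.001, -1.0]] [ 0.57  0.29 -0.27  0.   -1.02 -0.63] [ 0.3 -0.2 -1.7] [-0.04 -0.03  0.02] 0.24
tool delta [0.0002 0.0007 0.0052] y-angle 176.7
chip n 113 z 0.017 a 0.061 0.082 l 0.022 0.077
chip n 50 z 0.014 a -0.214 -0.185 l -0.042 -0.016
chip n 58 z 0.017 a 0.061 0.082 l -0.022 0.004
chip n 54 z 0.014 a -0.154 -0.126 l -0.071 -0.047
```

Three chips are past the lip on the pan floor. Press down for the second sweep.

Request:
{"api": "servo_tool", "payload": {
  "deltas": [
    [[0, 0, 0.002, 0], [0, 0, 0.004, 0], [0, 0, 0.0052, 0], [0, 0, 0.0062, 0], [0, 0, 0.0066, 0], [0, 0, 0.0066, 0], [0, 0, 0.0066, 0], [0, 0, 0.0066, 0], [0, 0, 0.0066, 0], [0, 0, 0.0066, 0]]
  ]
}}

```text
time_s: 33.35
eef_pos: [0.4946, 0.1355, 0.0402]
tcp_rot: [[-0.056, -0.998, 0.002], [-0.998, 0.056, 0.001], [-0.001, -0.002, -1.0]]
wrist_force: [-3.0, 2.3, 5.0]
width: 0.237
```

Request:
{"api": "servo_tool", "payload": {
  "deltas": [
    [[0, 0, 0.0004, 0], [0, 0, 0.0007, 0], [0, 0, 0.0007, 0], [0, 0, 0.0007, 0], [0.003, 0, 0.0007, 0], [0.01, 0, 0.0007, 0], [0.02, 0, 0.0007, 0], [0.031, 0, 0.0007, 0], [0.043, 0, 0.0007, 0], [0.055, 0, 0.0007, 0]]
  ]
}}

```text
time_s: 34.18
eef_pos: [0.4936, 0.0812, 0.0405]
tcp_rot: [[-0.055, -0.998, 0.006], [-0.998, 0.055, 0.003], [-0.003, -0.006, -1.0]]
wrist_force: [1.6, 4.2, 7.5]
width: 0.243
```

Request:
{"api": "servo_tool", "payload": {
  "deltas": [
    [[0.012, 0, 0, 0], [0.025, 0, 0, 0], [0.038, 0, 0, 0], [0.051, 0, 0, 0], [0.064, 0, 0, 0], [0.077, 0, 0, 0], [0.09, 0, 0, 0], [0.103, 0, 0, 0], [0.116, 0, 0, 0], [0.129, 0, 0, 0]]
  ]
}}

```text
time_s: 35.02
eef_pos: [0.4863, -0.0485, 0.0404]
tcp_rot: [[-0.055, -0.998, 0.006], [-0.998, 0.055, 0.001], [-0.002, -0.006, -1.0]]
wrist_force: [0.4, 5.2, 7.3]
width: 0.24
```

```bash
python3 go.py; python3 chips.py
```

```text
35.0167 [ 0.4863 -0.0485  0.0404] [[-0.055, -0.998, 0.006], [-0.998, 0.055, 0.001], [-0.002, -0.006, -1.0]] [ 0.22  0.25 -0.34  0.   -0.98 -0.28] [0.4 5.2 7.3] [ 1.74 -0.2  -0.02] 0.24
chip n 107 z 0.017 a 0.061 0.082 l 0.022 0.076
chip n 30 z 0.014 a -0.061 -0.045 l -0.032 -0.005
chip n 51 z 0.016 a 0.062 0.081 l -0.022 0.004
chip n 55 z 0.014 a -0.063 -0.041 l -0.079 -0.053
```

Request:
{"api": "servo_tool", "payload": {
  "deltas": [
    [[0.012, 0, 0, 0], [0.024, 0, 0, 0], [0.036, 0, 0, 0], [0.048, 0, 0, 0], [0.06, 0, -0.001, 0], [0.072, 0, -0.003, 0], [0.085, 0, -0.0055, 0], [0.098, 0, -0.007, 0], [0.111, 0, -0.007, 0], [0.124, 0, -0.007, 0]]
  ]
}}

```text
time_s: 35.9
eef_pos: [0.4764, -0.173, 0.0453]
tcp_rot: [[-0.056, -0.998, -0.0], [-0.998, 0.056, 0.0], [-0.0, 0.0, -1.0]]
wrist_force: [-0.6, 0.3, -2.1]
width: 0.241
```

Request:
{"api": "servo_tool", "payload": {
  "deltas": [
    [[0, 0, 0, 0], [0, 0, -0.006, 0], [0, 0, -0.02, 0], [-0.005, 0, -0.035, 0], [-0.02, 0, -0.05, 0], [-0.045, 0, -0.06, 0], [-0.075, 0, -0.06, 0], [-0.107, 0, -0.06, 0], [-0.139, 0, -0.06, 0], [-0.17, 0, -0.06, 0]]
  ]
}}

```text
time_s: 36.73
eef_pos: [0.4858, -0.0008, 0.106]
tcp_rot: [[-0.056, -0.998, 0.0], [-0.998, 0.056, 0.0], [-0.0, -0.0, -1.0]]
wrist_force: [0.5, -0.4, -2.2]
width: 0.241
```

```bash
python3 go.py; python3 chips.py t3.png
```

```text
36.7333 [ 0.4858 -0.0008  0.106 ] [[-0.056, -0.998, 0.0], [-0.998, 0.056, 0.0], [-0.0, -0.0, -1.0]] [ 0.32  0.18 -0.24 -0.   -1.15 -0.38] [ 0.5 -0.4 -2.2] [ 0.04 -0.08 -0.01] 0.241
chip n 110 z 0.017 a 0.061 0.083 l 0.022 0.077
chip n 114 z 0.016 a 0.063 0.106 l -0.035 0.003
chip n 61 z 0.016 a 0.062 0.085 l -0.083 -0.056
```

View pics/t3.png

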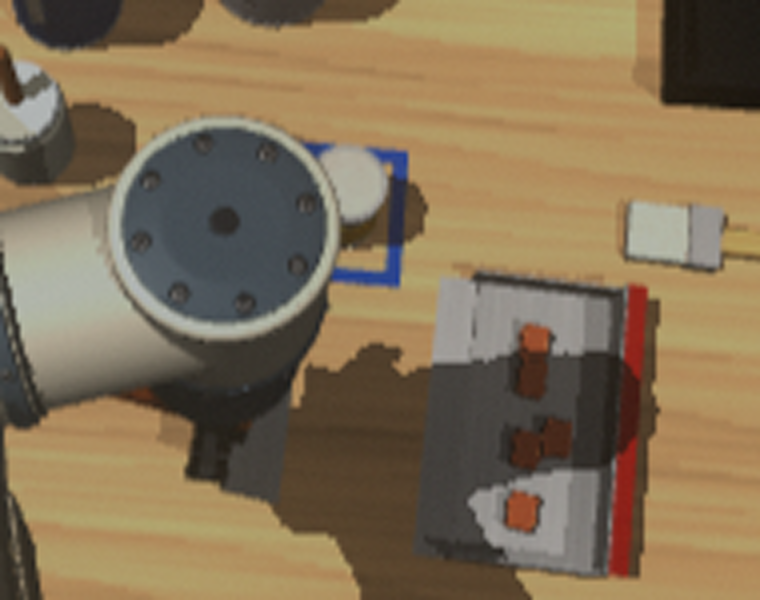

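All five chunks (525–555, 340–515) lie on the pan floor and the tin is in the square. Now back to the mat; I'll lay the scraper along the mat's long axis so it rests wholly on it.

Request:
{"api": "servo_tool", "payload": {
  "deltas": [
    [[-0.015, 0.002, 0, 0], [-0.04, 0.006, 0, -1], [-0.07, 0.01, 0, -2], [-0.1, 0.014, 0, -3], [-0.133, 0.018, 0, -4], [-0.166, 0.023, 0, -5], [-0.2, 0.027, 0, -6], [-0.234, 0.032, 0, -7], [-0.267, 0.037, 0, -8], [-0.3, 0.041, 0, -8.2]]
  ]
}}

```text
time_s: 37.62
eef_pos: [0.4611, 0.301, 0.1058]
tcp_rot: [[0.089, -0.996, -0.0], [-0.996, -0.089, -0.0], [0.0, 0.0, -1.0]]
wrist_force: [0.7, -0.1, -2.7]
width: 0.238
```

```bash
python3 go.py .4568 .360 .054
```

```text
37.6167 [0.4611 0.301  0.1058] [[0.089, -0.996, -0.0], [-0.996, -0.089, -0.0], [0.0, 0.0, -1.0]] [ 0.86  0.3  -0.07 -0.   -1.19 -0.77] [ 0.7 -0.1 -2.7] [-0.06 -0.14 -0.01] 0.238
tool delta [-0.0592 -0.001   0.0518] y-angle -174.9
```

Request:
{"api": "servo_tool", "payload": {
  "deltas": [
    [[-0.015, -0.001, 0.005, 0], [-0.03, -0.001, 0.012, 0], [-0.045, -0.001, 0.02, 0], [-0.055, -0.001, 0.03, 0], [-0.059, -0.001, 0.04, 0], [-0.059, -0.001, 0.047, 0], [-0.059, -0.001, 0.051, 0], [-0.059, -0.001, 0.054, 0], [-0.059, -0.001, 0.057, 0], [-0.059, -0.001, 0.058, 0]]
  ]
}}

```text
time_s: 38.45
eef_pos: [0.4583, 0.3572, 0.0475]
tcp_rot: [[0.086, -0.996, -0.0], [-0.996, -0.086, -0.0], [0.0, 0.0, -1.0]]
wrist_force: [0.1, -0.3, -1.8]
width: 0.24
```

Request:
{"api": "servo_tool", "payload": {
  "deltas": [
    [[0, 0, 0.0015, 0], [0, 0, 0.003, 0], [0, 0, 0.003, 0], [0, 0, 0.003, 0], [0, 0, 0.003, 0], [0, 0, 0.003, 0], [0, 0, 0.003, 0], [0, 0, 0.003, 0], [0, 0, 0.003, 0], [0, 0, 0.003, 0]]
  ]
}}

```text
time_s: 39.28
eef_pos: [0.4584, 0.358, 0.0448]
tcp_rot: [[0.087, -0.996, 0.001], [-0.996, -0.087, 0.0], [-0.0, -0.001, -1.0]]
wrist_force: [0.6, 0.7, 1.0]
width: 0.239
```

Request:
{"api": "servo_tool", "payload": {
  "deltas": [
    [[0, 0, 0, 0], [0, 0, 0.001, 0], [-0.002, 0, 0.004, 0], [-0.005, 0, 0.007, 0], [-0.008, 0, 0.011, 0], [-0.011, 0, 0.014, 0], [-0.013, 0, 0.017, 0], [-0.015, 0, 0.02, 0], [-0.017, 0, 0.023, 0], [-0.019, 0, 0.026, 0]]
  ],
  "grip_force": 20
}}

```text
time_s: 40.12
eef_pos: [0.4587, 0.3796, 0.0216]
tcp_rot: [[0.088, -0.996, 0.006], [-0.996, -0.088, 0.005], [-0.005, -0.006, -1.0]]
wrist_force: [3.1, 2.1, 10.0]
width: 0.241
```

```bash
python3 go.py; python3 scr.py
```

```text
40.1167 [0.4587 0.3796 0.0216] [[0.088, -0.996, 0.006], [-0.996, -0.088, 0.005], [-0.005, -0.006, -1.0]] [ 0.95  0.45 -0.08  0.   -1.03 -0.87] [ 3.1  2.1 10. ] [ 0.15 -1.1   0.39] 0.241
orange 22 mean [-0.045  0.012 -0.064] min [-0.06   0.006 -0.093] max [-0.008  0.023 -0.048] tilt -38.0
orange 137 mean [ 0.015  0.001 -0.037] min [-0.029 -0.012 -0.088] max [0.041 0.016 0.016] tilt 32.9
```

Request:
{"api": "servo_tool", "payload": {
  "deltas": [
    [[-0.001, 0, 0.003, 0], [-0.003, 0, 0.007, 0], [-0.004, 0, 0.011, 0], [-0.006, 0, 0.015, 0], [-0.007, 0, 0.019, 0], [-0.008, 0, 0.023, 0], [-0.009, 0, 0.027, 0], [-0.01, 0, 0.03, 0], [-0.01, 0, 0.03, 0], [-0.01, 0, 0.03, 0]]
  ]
}}

```text
time_s: 41.0
eef_pos: [0.4563, 0.3879, -0.0105]
tcp_rot: [[0.087, -0.996, 0.002], [-0.996, -0.087, 0.002], [-0.002, -0.002, -1.0]]
wrist_force: [0.0, 2.5, 4.2]
width: 0.242
```

```bash
python3 go.py; python3 scr.py
```

```text
41.0 [ 0.4563  0.3879 -0.0105] [[0.087, -0.996, 0.002], [-0.996, -0.087, 0.002], [-0.002, -0.002, -1.0]] [ 0.97  0.49 -0.11  0.   -0.97 -0.88] [0.  2.5 4.2] [ 0.6  -0.09  0.06] 0.242
orange 18 mean [-0.054  0.008 -0.051] min [-0.073 -0.001 -0.089] max [-0.009  0.023 -0.044] tilt -34.3
orange 140 mean [ 0.022  0.002 -0.042] min [-0.055 -0.026 -0.086] max [ 0.051  0.014 -0.015] tilt 4.7
```

Request:
{"api": "servo_tool", "payload": {
  "deltas": [
    [[0, 0, 0.001, 0], [0, 0, 0.002, 0], [0, 0, 0.003, 0], [0, 0, 0.004, 0], [0, 0, 0.004, 0], [0, 0, 0.004, 0], [0, 0, 0.004, 0], [0, 0, 0.004, 0], [0, 0, 0.004, 0], [0, 0, 0.004, 0]]
  ]
}}

```text
time_s: 41.88
eef_pos: [0.4568, 0.388, -0.0139]
tcp_rot: [[0.088, -0.996, 0.003], [-0.996, -0.088, 0.002], [-0.002, -0.003, -1.0]]
wrist_force: [-0.7, 3.8, 7.0]
width: 0.242
```

Request:
{"api": "servo_tool", "payload": {
  "deltas": [
    [[0, 0, 0, 0], [0, 0, 0, 0], [0, 0, 0, 0], [0, 0, 0, 0], [0, 0, 0, 0], [0, 0, 0, 0], [0, 0, 0, 0], [0, 0, 0, 0], [0, 0, 0, 0], [0, 0, 0, 0]]
  ],
  "gripper": 0.6
}}

```text
time_s: 42.72
eef_pos: [0.4556, 0.3867, -0.0154]
tcp_rot: [[0.087, -0.996, -0.0], [-0.996, -0.087, -0.0], [0.0, 0.0, -1.0]]
wrist_force: [0.8, -0.1, -0.5]
width: 0.6
```

Request:
{"api": "servo_tool", "payload": {
  "deltas": [
    [[0, 0, -0.006, 0], [0, 0, -0.016, 0], [0, 0, -0.03, 0], [0, 0, -0.05, 0], [0, 0, -0.07, 0], [0, 0, -0.09, 0], [0, 0, -0.11, 0], [0, 0, -0.13, 0], [0, 0, -0.15, 0], [0, 0, -0.17, 0]]
  ]
}}

```text
time_s: 43.55
eef_pos: [0.4557, 0.3866, 0.157]
tcp_rot: [[0.087, -0.996, 0.001], [-0.996, -0.087, 0.001], [-0.001, -0.001, -1.0]]
wrist_force: [0.6, 1.3, -0.4]
width: 0.6
```

Request:
{"api": "servo_tool", "payload": {
  "deltas": [
    [[0, 0.015, 0, 0], [0, 0.035, 0, 0], [-0.01, 0.06, 0, 0], [-0.02, 0.085, 0, 0], [-0.03, 0.11, 0, 0], [-0.04, 0.13, 0, 0], [-0.05, 0.15, 0, 0], [-0.06, 0.165, 0, 0], [-0.065, 0.17, 0, 0], [-0.065, 0.17, 0, 0]]
  ]
}}

```text
time_s: 44.38
eef_pos: [0.2798, 0.4377, 0.1556]
tcp_rot: [[0.089, -0.996, 0.001], [-0.996, -0.089, 0.002], [-0.001, -0.001, -1.0]]
wrist_force: [-0.2, 0.4, 0.7]
width: 0.595
```

```bash
python3 go.py; python3 chips.py
python3 - <<'E'
from h import *
im,d=snapshot('top');p=camera_params('top');P=pts('top',d,p)
hsv=cv2.cvtColor(im,cv2.COLOR_RGB2HSV);H,S,V=[hsv[...,i].astype(int) for i in range(3)]
def rep(n,q):
    pp=P[q&(d>.3)];print(n,len(pp),pp.mean(0).round(3),pp.min(0).round(3),pp.max(0).round(3))
m=np.zeros(H.shape,bool);m[140:185,258:308]=1
rep('tin',m&(P[...,2]>.068)&(P[...,2]<.09));rep('mark',m&(H>100)&(S>100)&(P[...,2]<.02))
m[:]=0;m[185:260,85:180]=1
rep('handle',m&(S>190)&(V>70)&(H<18)&(P[...,2]>.015)&(P[...,2]<.06));rep('blade',m&(S<60)&(V>110)&(P[...,2]<.05))
save('t4.png',im[110:290,60:400],2.3)
E
```

```text
44.3833 [0.2798 0.4377 0.1556] [[0.089, -0.996, 0.001], [-0.996, -0.089, 0.002], [-0.001, -0.001, -1.0]] [ 1.3   0.21 -0.07  0.   -1.29 -1.21] [-0.2  0.4  0.7] [ 0.05 -0.05 -0.03] 0.595
chip n 115 z 0.017 a 0.061 0.082 l 0.022 0.078
chip n 119 z 0.016 a 0.062 0.106 l -0.034 0.005
chip n 58 z 0.017 a 0.063 0.085 l -0.083 -0.056
tin 313 [ 0.672 -0.084  0.077] [ 0.643 -0.114  0.068] [ 0.704 -0.055  0.082]
mark 263 [ 0.666 -0.069  0.   ] [ 0.619 -0.137 -0.006] [ 0.733 -0.022  0.005]
handle 285 [0.455 0.399 0.027] [0.44  0.341 0.02 ] [0.471 0.465 0.033]
blade 565 [0.464 0.312 0.008] [0.409 0.281 0.   ] [0.521 0.345 0.014]
```

View pics/t4.png

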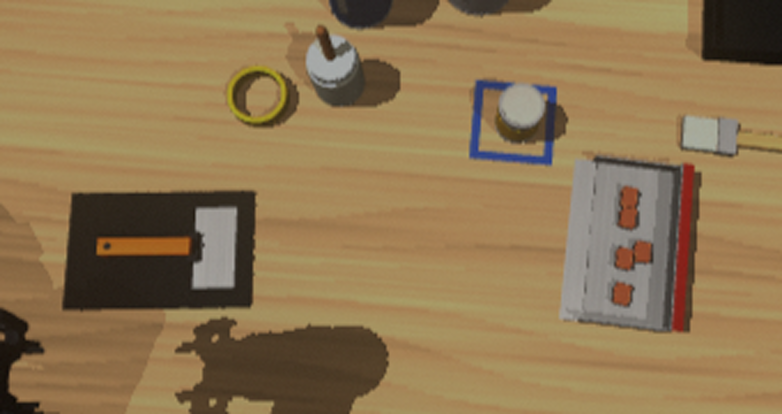

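Everything is in place: scraper flat on the mat (170,246), five chips in the pan, tin inside the square (520,110), bystanders untouched.

```bash
python3 -c "
from station import job_done
print(job_done())"
```

```text
the job is handed in; nothing more can be done
None
```

I finished the job and handed it in after about 44 s of robot time.

**What I did**
- I slid the tin along the bench, without lifting it, into the blue square.
- I picked up the scraper and tilted it to about 40°. The moves only turn the tool about its own axis, so I used a light grip and jammed the edge against the pan's rear wall to pivot it, then gripped firmly.
- I pressed the edge down and swept all five chunks into the pan in two strokes.
- I laid the scraper flat on the mat again. It now lies along the mat's long side, so it rests wholly on it; at the start it overhung.

**Last checks (top camera)**
- **Tin:** its centre is at (0.672, -0.084) against a square centre of (0.675, -0.079). That leaves about 10 mm of room on each side.
- **Chunks:** all five lie at least 60 mm past the front lip, on the pan floor.
- **Scraper:** the handle top is at 27 mm and the blade at 8 mm, so it lies flat.
- **Bystanders:** the jar, tape roll and brush look unmoved; I did not measure them again.

**What disagreed or failed**
- The first grasp closed on nothing. The fingertips sat about 28 mm higher than the reported tool position, and going that much lower fixed it.
- The press read about 9 N before the first sweep. Before the second it read about 7 N; I added a little more, and about 9 N showed once the sweep was under way. These figures include the scraper's weight as I estimated it.
- During the sweeps the contact force was about 9 N. It fell to almost nothing at the end of each stroke, where I raised the edge over the ramp.

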